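Draw the large knife from the block and hold it ready over the onion

TASK

Take the large knife (the one with the longest handle) out of the slanted knife block, turn it level with its cutting edge down, and finish holding it still in the gripper, raised so that the middle of its blade is straight above the onion on the round board and about 18 cm above the worktop; the blade may point in any direction. Do not let go of it or put it down at the end, and leave the small knife and the carving fork in the block and the onion, the board and the bowl where they are.

Things in the scene. Friction and masses are not known exactly. Their poses are not given: they have to be found in the camera images.
- large_knife_handle (a point): Middle of the large knife's handle: the longest handle in the block, straight, flat-sided, black with steel rivets, 108 mm long with its steel collar, 20 mm wide, 26 mm deep; the point is 53 mm behind the collar's front face, 55 mm from the rear end. Axes: x along the knife to the blade's tip, y across the flat sides, z from cutting edge to blade back (straight up when the knife is level, edge down).
- large_knife_blade (a point): Middle of the blade of the large knife, half-way along and half-way up: 116 mm toward the tip from the handle point along the knife's x and 1 mm lower along its z. The steel blade is 126 mm long, 28 mm deep, 3 mm thick, its cutting edge straight. Same axes as the handle point.
- large_knife: The large knife as a whole, 140 g (varies by 25 percent), balanced about 20 mm ahead of the collar. Origin on the line of the cutting edge at the collar's front face, 53 mm ahead of and 15 mm below the handle point; same axes. In the block its x slopes 50 degrees down and away from the mouth, y is level, the edge is on the lower side.
- block_mouth (a point): Middle of the sloping mouth face of the wooden knife block, 151 mm above the worktop. x, y, z of the block: z up, x level from the mouth to the back of the block, y to the left along the row of slots. The face is 176 mm wide and 72 mm high and is square to the slots.
- knife_block: Fixed wooden knife block, 150 mm along the slots, about 180 mm high; origin on the worktop below the middle of its mouth; reaches 30 mm in front of it, 130 mm behind. Three upright slots 60 mm apart, 7 mm wide, 31 mm high, 138 mm deep, sloping 50 degrees down away from the mouth. Tools stand with the collar on the mouth face and slide out freely along the slot; which is in which slot varies.
- small_knife_handle (a point): Middle of the handle of the small knife in the block: flat-sided black handle, only 72 mm long, 16 mm wide, 19 mm deep. Leave it in the block. Axes as for the large knife.
- carving_fork_handle (a point): Middle of the handle of the two-pronged carving fork in the block: thin round black handle, 17 mm thick, ending in a 25 mm ball, about 98 mm long. Leave it in the block. Axes as for the large knife.
- onion_center (a point): Centre of the loose onion, 55 mm across and 65 mm high, that stands near the middle of the round board; its top is about 81 mm above the worktop.
- onion: The onion as a whole; origin under its middle, on the board.
- board: Loose round wooden board, 250 mm across, 16 mm thick, lying on the worktop; origin under its middle.
- bowl_center (a point): Centre of the loose small white bowl, 115 mm across, 51 mm high, standing on the worktop at the right of the board.
Mind the look-alikes: they are no part of the job. Leave any yellow look-alike of the large_knife alone.

How it is judged:
By the outcome, as a careful person would: the job done as asked, in the order asked, and still so for the second after the job is handed in, while the arm keeps its last pose, push and grip.
It also fails if it takes over 35 s, if anything falls off the work surface, if the arm or the gripper's body presses on something with over 40 N, if the wrist force passes 120 N, or if a joint passes its speed limit or range.

ROBOT

A 6-joint arm with a two-finger parallel gripper is mounted at the origin on a cart in front of the work surface, level with it; the furniture and walls round the work are solid. World frame = base frame: x ahead of the robot, y to its left, z up, the work surface at z = 0. Lengths are in mm, angles in rad, forces in N, time in s.
With the tool pointing down it reaches from about 300 to 775 mm from the base axis. Payload 14.6 kg.
Tool frame: the origin (TCP) lies at the very end of the fingers, on their centre line; the grasp point (between the pads) lies 19 mm behind it (grip_point_offset is the distance from the TCP to the grasp point, in mm); z points along the fingers, y is the line along which they close (so a half turn about z gives the same grasp; the last joint's range is limited). The gripper opens to 94 mm and grips with 3 to 60 N. Pads are 16 mm wide; open, the fingers measure 119 mm over their backs; the gripper's body (75 mm by 177 mm) begins 78 mm behind the grasp point.
Start: joints at [1.249, 0.3, 1.521, -0, 1.321, -0.067], TCP at [138.626, 532.233, 205.446] pointing down, gripper open.
Joint ranges: [-3.03, 3.03], [-0.79, 2.21], [0.23, 2.52], [-1.04, 4.18], [0, 3.07], [-2.55, 2.55]. Speed limits (rad/s): [2.22, 2.22, 2.57, 3.14, 3.14, 3.14].

INTERFACE

Orientations are given as [roll, pitch, yaw] about the fixed x, y, z axes, in that order (R = Rz(yaw) Ry(pitch) Rx(roll)).
In Python, from cell import read_state, camera, camera_info, sign_off, grip_point_offset gives the robot as it stands.
- The arm moves only by the shell command python3 -m handwheel 'ROWS' [FORCE]. ROWS is text: rows parted by semicolons, each of 5 numbers parted by spaces: the shift along the world's x, y, z in units of 40 mm (1.0 is 40 mm), then the turn about the world's z in units of 5 degrees (1.0 is 5 degrees), then the closure, from 0 (fully open) to 1 (shut). In form: dx dy dz yaw gripper; .... A call has 1 to 12 rows; each row shifts and turns the commanded pose from where the row before left it; what a row does not reach is not made up. A row lasts 1/12 s, in which the tool goes at most 41.7 mm and 7.16 degrees, less where a joint would pass 70% of its speed; a pose out of reach is approached as far as the arm can. A call is refused whole if a number of a shift passes 1 or a number of a turn 1, either way. A call with a gripper value outside its range is refused whole. The fingers move at their own pace and stop on an object; FORCE is the grip in N (left out, the last holds). Time passes only in rows, so rows that do not move let the fingers close. It gives the time, the measured TCP pose, the force, the opening and the grip force at its end, in the units of the state.
- read_state(): the state, without advancing time (a new reading comes with each control period).
- camera(name): name is "scene" or "top" or "wrist"; returns (picture, depth): 400x640x3 uint8, red, green, blue; 400x640 float32, mm along the optical axis (not along the pixel's ray), 0 where there is no reading.
- camera_info(name): a dict with "intrinsics" (3x3 intrinsics, pixels), "k1" (the pictures are not rectified: a ray, as slopes to the right and down, at radius r is drawn at 1 + k1 r^2 times it, then the intrinsics apply), "world_from_camera" (4x4, takes a point from camera to world coordinates). Camera axes: x right, y down, z forward; pixel columns grow to the right and rows downward; lengths in mm; the calibration is good to about 2 mm. A picture is of the moment at which its call begins: read the wrist's pose just before it. camera_info takes no time and is no camera call; for the wrist camera it gives the pose at the moment of the call.
- sign_off(): hands the job in; it is judged then, once.
The state is a dict: "clock": time; "joints": joint angles; "qd": joint speeds; "effort": joint torques, N m; "eef_pos": TCP position; "eef_rot": TCP orientation; "wrist_force": force on the tool from outside, world axes, zero at the start; "moment": the same for the moment, N m; "finger_gap": finger opening in mm; "finger_force": force on a finger pad.
Only numpy, scipy, OpenCV 4.12 (cv2) and the standard library are available. Lean on these libraries where they do the work, as an engineer would, in place of code of your own. Each camera call takes 0.05 s, during which the arm holds its last target. There are 200 camera calls.

## Working session

There is one attempt and no reset: what is moved stays moved. The work goes in short steps, Python scripts to look and compute and a shell command to move; the robot and the scene stay as the last step left them, time stands still between calls to the robot, and variables do not carry over. Pictures are saved under pics/ and viewed, at most 10 in all, crops included, and the job is handed in when it is done.

```bash
mkdir -p pics; ls; cat > h.py <<'E'
import numpy as np,cv2
from cell import *
def grab(n):
    inf=camera_info(n); p,d=camera(n); return p,d,inf
def cloud(d,inf):
    K=np.array(inf["intrinsics"]);k1=inf["k1"];T=np.array(inf["world_from_camera"])
    v,u=np.mgrid[0:d.shape[0],0:d.shape[1]]
    pts=np.stack([u,v],-1).reshape(-1,1,2).astype(np.float64)
    r=cv2.undistortPoints(pts,K,np.array([k1,0,0,0,0.])).reshape(d.shape+(2,))
    P=np.dstack([r[...,0]*d,r[...,1]*d,d])@T[:3,:3].T+T[:3,3]
    P[d<=0]=np.nan
    return P
def save(n,p): cv2.imwrite("pics/"+n+".png",p[...,::-1])
E
python3 - <<'E'
from h import *
for n in("scene","top"):
    p,d,i=grab(n); save(n+"0",p); np.savez("/tmp/"+n,p=p,P=cloud(d,i),d=d); print(n,np.round(i["world_from_camera"],2).tolist())
s=read_state();print(s["eef_pos"],s["eef_rot"],s["finger_gap"],grip_point_offset)
E
```

```text
pics
scene [[-0.84, -0.37, 0.4, -45.49], [-0.54, 0.57, -0.62, 934.26], [0.0, -0.73, -0.68, 1224.35], [0.0, 0.0, 0.0, 1.0]]
top [[-0.01, -1.0, 0.08, 512.0], [-1.0, 0.0, -0.0, -43.34], [0.0, -0.08, -1.0, 1216.43], [0.0, 0.0, 0.0, 1.0]]
[138.55103472 532.03350282 204.94013884] [-3.14060256e+00 -5.74899813e-05  2.88680163e+00] 93.80051087292976 18.8
```

View pics/scene0.png

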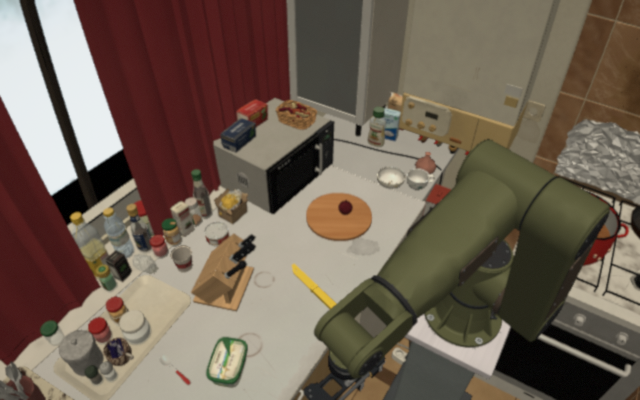

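View pics/top0.png

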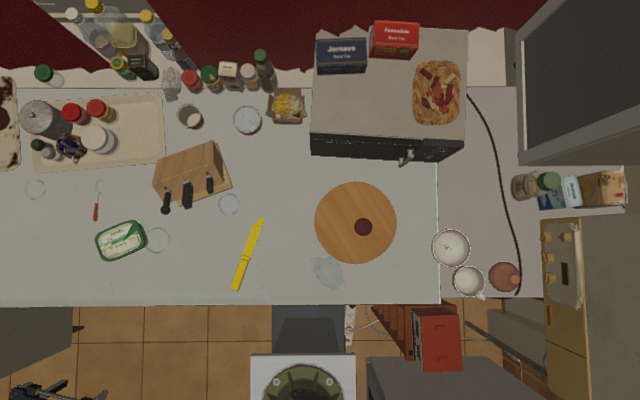

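```bash
python3 - <<'E'
from h import *
t=np.load("/tmp/top.npz");p,P=t["p"],t["P"]
c=p[130:240,130:250];save("crop",cv2.resize(c,None,fx=5,fy=5,interpolation=cv2.INTER_CUBIC))
# dark, elevated handle pixels
g=p.max(2); m=(g<75)&(P[...,2]>120)&(P[...,2]<300); m[:130]=0;m[240:]=0;m[:,:130]=0;m[:,250:]=0
n,l,s,ce=cv2.connectedComponentsWithStats(m.astype(np.uint8))
for k in range(1,n):
    if s[k,4]<15: continue
    Q=P[l==k]; mu=Q.mean(0); w=np.linalg.svd(Q-mu,full_matrices=False)[2][0]; q=(Q-mu)@w
    print(s[k],mu.round(),w.round(2),q.min().round(),q.max().round(),Q.min(0).round(),Q.max(0).round())
# onion and board, block
h=cv2.cvtColor(p,cv2.COLOR_RGB2HSV)
m=(P[...,2]>25)&(P[...,2]<100); m[:210]=0;m[250:]=0;m[:,:345]=0;m[:,385:]=0
Q=P[m];print("onion",len(Q),Q.mean(0).round(1),Q.min(0).round(),Q.max(0).round(), np.argwhere(m).mean(0))
m=(P[...,2]>8)&(P[...,2]<25); m[:170]=0;m[275:]=0;m[:,:300]=0;m[:,410:]=0
Q=P[m];print("board",Q.mean(0).round(1),Q.min(0).round(),Q.max(0).round())
for v,u in [(230,100),(280,300)]: print(P[v,u])
s=np.load("/tmp/scene.npz");ps,Ps=s["p"],s["P"]
for n,pp,PP in(("top",p,P),("scene",ps,Ps)):
    h=cv2.cvtColor(pp,cv2.COLOR_RGB2HSV); r=slice(None)
    m=(h[...,1]>70)&(h[...,0]<25)&(PP[...,2]>40)&(PP[...,2]<200)&(abs(PP[...,0]-510)<150)&(abs(PP[...,1]-270)<130)
    # face normal fit via ridge: highest points
    Q=PP[m]; print(n,len(Q),Q.min(0).round(),Q.max(0).round()); R=Q[Q[:,2]>165]
    if len(R)>5:
        f=cv2.fitLine(R[:,:2].astype(np.float32),cv2.DIST_HUBER,0,.01,.01).ravel();print("ridge",len(R),f.round(3),R.mean(0).round())
E
```

```text
[214 154  10  26  56] [704. 231. 138.] [-0.94 -0.34 -0.08] -37.0 39.0 [668. 218. 120.] [740. 245. 169.]
[207 177   6  17  91] [644. 237. 192.] [-0.69 -0.22  0.69] -40.0 23.0 [621. 227. 161.] [669. 253. 210.]
[182 182  11  27 237] [615. 290. 209.] [-0.64 -0.19  0.74] -66.0 39.0 [580. 274. 151.] [655. 310. 242.]
[161 192  10  22 144] [595. 347. 200.] [-0.62 -0.21  0.76] -55.0 36.0 [568. 332. 158.] [629. 363. 228.]
onion 260 [ 534.  -181.9   59.4] [ 509. -211.   38.] [ 560. -156.   81.] [226.66923077 363.10384615]
board [ 548.6 -161.8   15.6] [ 424. -290.    8.] [673. -39.  25.]
[529.20902261 623.70833604   1.41665332]
[372.12212541   7.45770566  -1.76988317]
top 681 [599. 216. 123.] [660. 399. 200.]
ridge 134 [1.77000e-01 9.84000e-01 6.47137e+02 3.55673e+02] [643. 349. 174.]
scene 681 [585. 249.  40.] [660. 400. 200.]
ridge 113 [1.71000e-01 9.85000e-01 6.48027e+02 3.68154e+02] [638. 359. 175.]
```

View pics/crop.png

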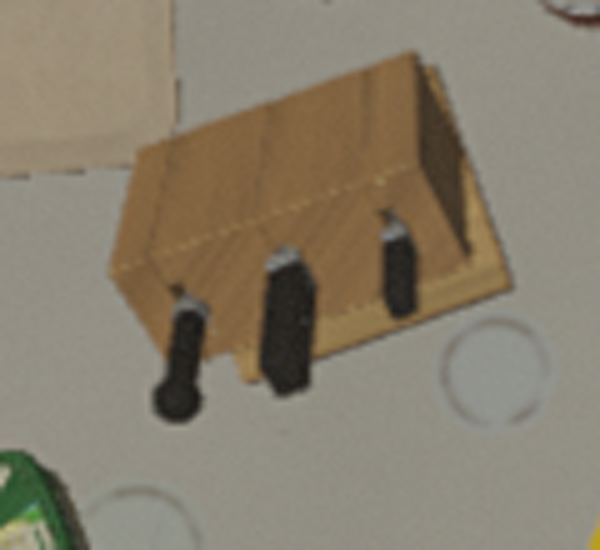

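The enlarged crop shows the large knife in the middle slot (top px 187,195), the ball-ended fork on the left (165,207) and the small knife on the right (210,184). The yellow look-alike lies on the worktop. The large handle's middle is about (613,289,192), and its rear corner comes to z 242 as expected. Block yaw is about 18.5°.

```bash
python3 -m handwheel '0 0 1 0 0.5;0 0 1 0 0.5;.4 -.2 .8 .5 0.5;.8 -.5 0 .6 0.5;.8 -.5 0 .6 0.5;.8 -.5 0 .6 0.5;.8 -.5 0 .6 0.5;.8 -.5 0 .6 0.5;.8 -.5 0 .6 0.5;.8 -.5 0 .6 0.5;.8 -.5 0 .6 0.5;.8 -.5 0 .6 0.5' 30
```

```text
clock: 1.1
eef_pos: [443.9, 342.9, 317.3]
eef_rot: [-3.141, -0.0, -2.879]
wrist_force: [-0.7, 0.5, -0.0]
finger_gap: 47.3
finger_force: 0.0
```

```bash
python3 - <<'E'
from h import *
s=read_state();print(s["eef_pos"],s["eef_rot"],s["finger_gap"],np.round(s["joints"],2))
P=np.load("/tmp/top.npz")["P"]; print("ridge ends",P[176:182,155].round(),P[162:168,211].round())
p,d,i=grab("wrist");save("w0",p);np.savez("/tmp/w",p=p,P=cloud(d,i))
E
```

```text
[443.93797126 342.86140533 317.25658929] [-3.14145700e+00 -4.13763014e-04 -2.87895564e+00] 47.2903787879584 [ 0.59  0.27  1.31  0.    1.57 -1.24]
ridge ends [[675. 400. 146.]
 [672. 400. 146.]
 [668. 398. 150.]
 [665. 397. 152.]
 [662. 394. 160.]
 [658. 391. 166.]] [[709. 241. 168.]
 [705. 239. 176.]
 [704. 241. 168.]
 [701. 241. 167.]
 [698. 241. 167.]
 [696. 241. 167.]]
```

View pics/w0.png

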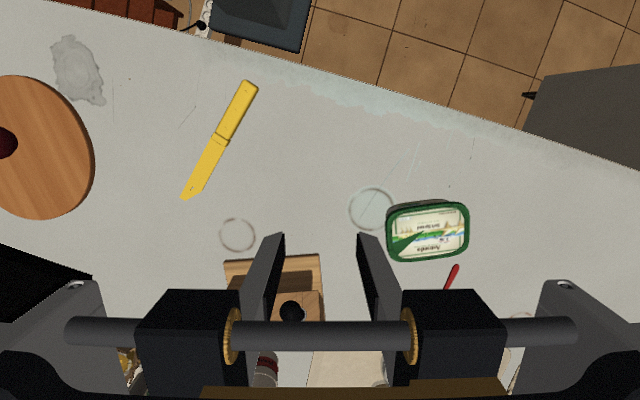

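The wrist camera looks back toward the robot. The fork ball shows between the fingers (290,310), and the yellow decoy is at (220,140). Next I move above the large handle and check how it is centred between the fingers.

```bash
python3 -m handwheel '.7 -.2 0 .3 0.5;.7 -.2 0 .3 0.5;.7 -.2 0 .1 0.5;.7 -.2 0 0 0.5;.7 -.2 0 0 0.5;.7 -.2 0 0 0.5;.2 -.1 0 0 0.5;0 0 0 0 .5' 30; python3 - <<'E'
from h import *
s=read_state();print(s["eef_pos"],s["eef_rot"],s["finger_gap"],np.round(s["joints"],2))
p,d,i=grab("wrist");P=cloud(d,i);save("w1",p);np.savez("/tmp/w",p=p,P=P)
g=p.max(2);m=(g<80)&(P[...,2]>150)&(P[...,2]<250)
n,l,st,ce=cv2.connectedComponentsWithStats(m.astype(np.uint8))
by=np.array([-.321,.947])
for k in range(1,n):
    if st[k,4]<150: continue
    Q=P[l==k];print(st[k],Q.mean(0).round(),Q.min(0).round(),Q.max(0).round(),"lat",np.percentile(Q[:,:2]@by,[2,50,98]).round(1))
print("tcp lat",s["eef_pos"][:2]@by)
E
```

```text
clock: 1.82
eef_pos: [619.9, 291.1, 315.6]
eef_rot: [-3.141, -0.002, -2.823]
wrist_force: [-0.1, 1.2, 0.1]
finger_gap: 46.8
finger_force: 0.0
[619.94573104 291.06337067 315.63433875] [-3.14133860e+00 -2.26428075e-03 -2.82252917e+00] 46.76131958376607 [ 0.39  0.59  0.86 -0.    1.69 -1.5 ]
[ 313  163   22   58 1137] [608. 290. 220.] [579. 273. 169.] [655. 314. 240.] lat [70.7 80.1 89.2]
[368 167  31  49 861] [591. 346. 206.] [567. 332. 157.] [631. 367. 227.] lat [128.9 137.6 148.6]
[258 182  23  36 572] [641. 241. 192.] [621. 226. 158.] [669. 257. 207.] lat [13.8 22.8 29.1]
[   0  190   54  133 5333] [810. -34. 185.] [ 753. -102.  150.] [904. -23. 223.] lat [-321.5 -290.3 -268.1]
tcp lat 76.63443236343103
```

View pics/w1.png

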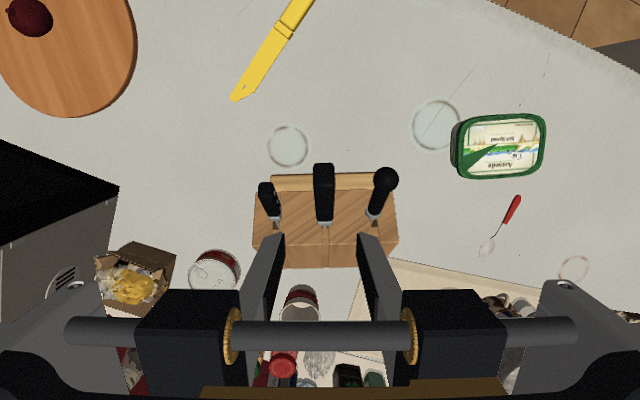

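The picture shows the three handles, with the large one upright in the middle at (323,195). Its lateral coordinate is 80, so the TCP is about 3 mm off.

```bash
python3 - <<'E'
from h import *
t=np.load("/tmp/w.npz");p,P=t["p"],t["P"];bx=np.array([.947,.321]);by=np.array([-.321,.947])
a=P[...,:2]@bx;l=P[...,:2]@by;z=P[...,2]
c=np.array([620,291.])@bx
m=(abs(l-80)<6)&(abs(a-c)<90)&(z>140)
for lo in range(-70,90,8):
    k=m&(a-c>=lo)&(a-c<lo+8)
    if k.sum(): print(lo+4,k.sum(),np.percentile(z[k],[10,50,90]).round(),p[k].mean(0).round())
E
```

```text
-42 39 [224. 225. 227.] [10. 10. 11.]
-34 131 [228. 230. 233.] [15. 15. 16.]
-26 1434 [423. 428. 430.] [54. 54. 55.]
-18 731 [238. 439. 441.] [60. 46. 27.]
-10 67 [223. 226. 230.] [14. 14. 16.]
-2 61 [213. 217. 221.] [14. 14. 15.]
6 57 [204. 208. 211.] [14. 14. 16.]
14 50 [194. 198. 201.] [14. 14. 15.]
22 49 [184. 189. 192.] [13. 14. 15.]
30 34 [175. 179. 182.] [13. 13. 14.]
38 40 [166. 169. 173.] [104. 106. 104.]
46 33 [157. 161. 164.] [131. 119. 104.]
54 86 [158. 162. 165.] [150. 115.  79.]
62 81 [166. 169. 171.] [157. 120.  81.]
70 25 [164. 167. 170.] [153. 115.  78.]
78 27 [153. 157. 161.] [151. 115.  77.]
86 22 [145. 148. 151.] [152. 115.  78.]
```

```bash
python3 -m handwheel '.26 .17 0 .08 0.5;0 0 -.7 0 .5;0 0 -.7 0 .5;0 0 -.7 0 .5;0 0 -.7 0 .5;0 0 -.6 0 .5;0 0 -.39 0 0.5;0 0 0 0 .5;0 0 0 0 .9;0 0 0 0 .9;0 0 0 0 .9;0 0 0 0 .9' 40
```

```text
clock: 2.87
eef_pos: [629.2, 299.3, 167.3]
eef_rot: [3.141, 0.002, -2.813]
wrist_force: [-0.0, 1.0, 0.6]
finger_gap: 23.5
finger_force: 0.0
```

```bash
python3 -m handwheel '0 0 0 0 1;0 0 0 0 1;0 0 0 0 1;0 0 0 0 1' 50
```

```text
clock: 3.2
eef_pos: [629.2, 299.2, 167.0]
eef_rot: [3.141, 0.001, -2.813]
wrist_force: [-2.4, -0.0, 6.5]
finger_gap: 19.6
finger_force: 50.0
```

```bash
python3 -m handwheel '-.152 -.052 .192 0 1;-.305 -.103 .383 0 1;-.305 -.103 .383 0 1;-.305 -.103 .383 0 1' 50; python3 -m handwheel '-.457 -.155 .575 0 1;-.457 -.155 .575 0 1;-.457 -.155 .575 0 1;0 0 0 0 1' 50
```

```text
clock: 3.53
eef_pos: [586.2, 284.4, 220.2]
eef_rot: [3.142, 0.001, -2.814]
wrist_force: [2.9, 1.6, -0.3]
finger_gap: 19.9
finger_force: 50.0
clock: 3.87
eef_pos: [530.5, 265.9, 294.2]
eef_rot: [3.141, 0.007, -2.813]
wrist_force: [0.8, -0.1, -1.3]
finger_gap: 19.6
finger_force: 50.0
```

```bash
cat >> h.py <<'E'
def knife(n,half=16,fwd=(8,190)):
    s=read_state();p,d,i=grab(n);P=cloud(d,i)
    T=np.array(s["eef_pos"]);y=s["eef_rot"][2]-np.pi
    bx=np.array([np.cos(y),np.sin(y)]);by=np.array([-bx[1],bx[0]])
    a=(P[...,:2]-T[:2])@bx;l=(P[...,:2]-T[:2])@by;z=P[...,2]-T[2]-18.8
    return p,a,l,z
E
python3 - <<'E'
from h import *
for n in("scene","top"):
    p,a,l,z=knife(n); save("k_"+n,cv2.resize(p[150:330,140:380],None,fx=3,fy=3) if n=="scene" else p)
    m=(abs(l)<10)&(a>15)&(a<190)&(z>-200)&(z<40)&(z+a*1.19>-45)
    print(n,m.sum())
    for lo in range(15,190,15):
        k=m&(a>=lo)&(a<lo+15)
        if k.sum()>2: print(lo+7,k.sum(),np.percentile(z[k],[0,10,50,90,100]).round(),np.median(l[k]).round(1))
E
```

```text
scene 387
22 33 [-52. -44. -24. -10.  -3.] 8.1
37 50 [-72. -63. -46. -21. -16.] 1.9
52 51 [-88. -81. -61. -44. -37.] 1.7
67 49 [-107.  -96.  -80.  -59.  -51.] 2.1
82 48 [-118. -113.  -96.  -75.  -67.] 2.0
97 38 [-135. -133. -116.  -96.  -87.] 1.8
112 11 [-176. -175. -170. -134. -132.] 0.1
127 31 [-174. -172. -167. -159. -156.] -3.2
142 32 [-169. -164. -152. -148. -146.] -3.2
157 26 [-149. -146. -142. -139. -137.] -1.5
172 9 [-160. -160. -157. -153. -151.] -4.0
187 9 [-176. -176. -170. -166. -166.] -2.8
top 300
52 12 [-78. -72. -57. -49. -48.] -0.2
67 23 [-96. -88. -72. -61. -59.] 0.0
82 34 [-135. -123. -100.  -82.  -75.] 0.3
97 18 [-136. -135. -117.  -96.  -94.] 0.0
112 33 [-177. -176. -172. -168. -166.] -0.8
127 49 [-184. -179. -163. -156. -150.] 4.3
142 52 [-181. -170. -149. -143. -141.] 3.7
157 35 [-148. -144. -141. -138. -133.] 0.7
172 26 [-165. -163. -155. -149. -147.] 1.3
187 18 [-177. -176. -172. -167. -165.] 0.7
```

View pics/k_scene.png

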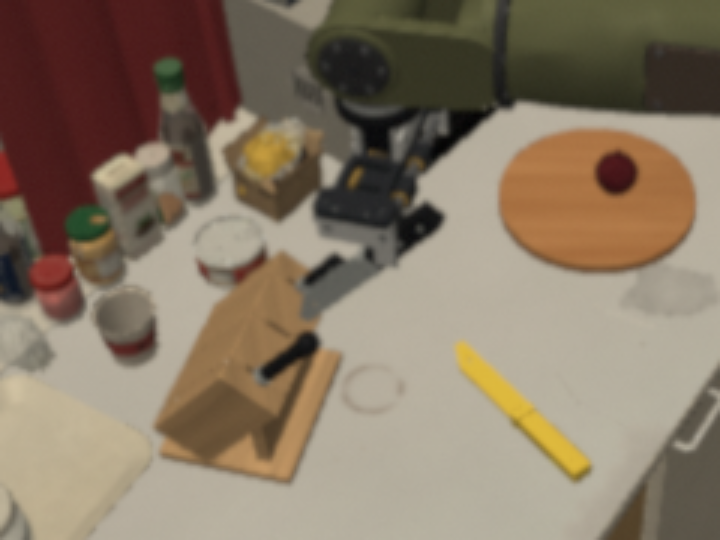

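The view shows the knife held at about 50° tip-down, with its blade clear of the block (tip near crop px 305,310). The handwheel cannot pitch the tool, so I will lever the blade on the block's top ridge and let it pivot between the pads up to level.

```bash
python3 -m handwheel '0 0 .5 0 1;.57 .19 0 0 1;.57 .19 0 0 1;.57 .19 0 0 1;0 0 0 0 1;.05 .015 -.4 0 1;0 0 -.4 0 1;0 0 0 0 1' 40;  python3 -m handwheel '-.24 -.08 -.21 0 1;-.24 -.08 -.21 0 1;-.2 -.068 -.25 0 1;-.2 -.068 -.25 0 1;0 0 0 0 1' 40
python3 - <<'E'
from h import *
p,a,l,z=knife("scene"); save("k2",cv2.resize(p[150:330,140:380],None,fx=3,fy=3))
m=(abs(l)<8)&(a>15)&(a<190)&(z>-110)&(z<40)
for lo in range(15,190,15):
    k=m&(a>=lo)&(a<lo+15)
    if k.sum()>2: print(lo+7,k.sum(),np.percentile(z[k],[0,10,50,90,100]).round(),np.median(l[k]).round(1))
E
```

```text
clock: 4.63
eef_pos: [601.9, 289.2, 271.5]
eef_rot: [-3.141, -0.005, -2.814]
wrist_force: [0.8, 0.4, -2.0]
finger_gap: 19.6
finger_force: 40.0
clock: 5.05
eef_pos: [565.9, 277.3, 238.6]
eef_rot: [-3.141, -0.001, -2.813]
wrist_force: [1.0, 1.1, 0.0]
finger_gap: 19.7
finger_force: 40.0
37 4 [-25. -25. -22. -15. -14.] 7.1
52 23 [-43. -40. -32. -18.  -9.] 2.2
67 40 [-54. -48. -35. -21. -17.] 2.0
82 33 [-108.  -60.  -39.  -29.  -24.] 1.7
97 60 [-109. -105.  -63.  -41.  -32.] -0.2
112 61 [-106.  -95.  -76.  -52.  -43.] 1.4
127 38 [-96. -90. -73. -60. -55.] 0.7
142 24 [-110. -105.  -90.  -74.  -69.] 1.4
```

View pics/k2.png

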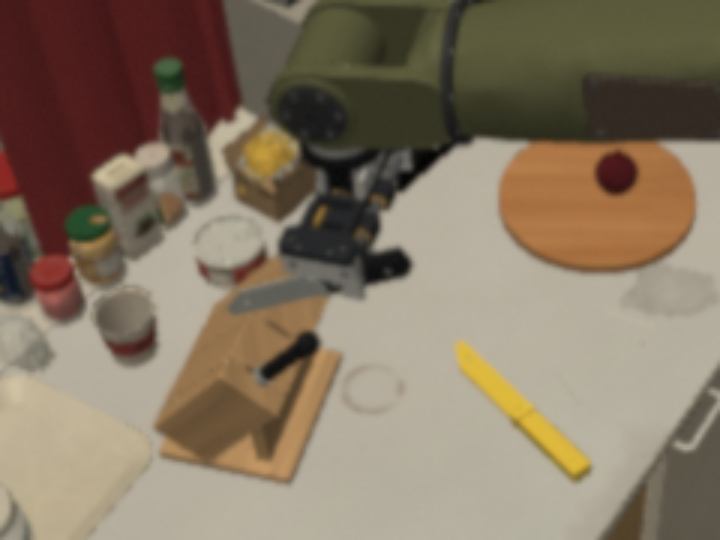

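The knife has pivoted to about 33° with its blade resting on the ridge, and the contact force is negligible. I'll continue.

```bash
python3 -m handwheel '-.16 -.054 -.25 0 1;-.16 -.054 -.25 0 1;-.11 -.037 -.31 0 1;-.11 -.037 -.31 0 1;-.058 -.02 -.31 0 1;-.058 -.02 -.31 0 1;0 0 0 0 1' 40
python3 - <<'E'
from h import *
for n in("scene","top"):
    p,a,l,z=knife(n)
    m=(abs(l)<8)&(a>15)&(a<190)&(z>-50)&(z<40)
    for lo in range(15,190,15):
        k=m&(a>=lo)&(a<lo+15)
        if k.sum()>2: print(lo+7,k.sum(),np.percentile(z[k],[0,10,50,90,100]).round(),np.median(l[k]).round(1))
E
```

```text
clock: 5.68
eef_pos: [540.2, 268.6, 168.6]
eef_rot: [-3.141, -0.003, -2.813]
wrist_force: [-0.4, 0.5, 0.2]
finger_gap: 20.0
finger_force: 40.0
82 26 [-12. -10.   5.  16.  18.] 1.8
97 31 [-11.  -9.   5.  14.  20.] 2.1
112 52 [-49. -47. -10.  12.  15.] 0.3
127 60 [-46. -39. -12.  10.  17.] 0.8
142 44 [-27. -23.  -7.  13.  15.] 1.4
157 30 [-26. -26.  -5.   5.  12.] 0.8
172 24 [-48. -41. -10.   0.   2.] 0.1
52 22 [-5.  0. 14. 18. 19.] -3.0
67 24 [-12.  -8.   7.  17.  17.] 0.2
82 22 [-12.  -9.   5.  14.  16.] 0.5
97 25 [-49. -12.   3.  14.  16.] 0.1
112 46 [-50. -48. -13.  12.  15.] -0.0
127 44 [-46. -41. -20.  11.  14.] -0.0
142 42 [-28. -23. -15.  11.  13.] -0.3
157 31 [-38. -34. -11.   7.   9.] 0.1
172 25 [-49. -47. -38.  -3.   0.] 0.6
```

```bash
python3 -m handwheel '0 0 -.1 0 1;0 0 -.1 0 1;0 0 0 0 1;0 0 0 0 1;0 0 0 0 1' 40; python3 -m handwheel '0 0 .25 0 1;0 0 .7 0 1;0 0 .9 0 1;0 0 .9 0 1;0 0 .5 0 1;0 0 0 0 1;0 0 0 0 1;0 0 0 0 1' 60
python3 - <<'E'
from h import *
for n in("scene","top"):
    p,a,l,z=knife(n)
    m=(abs(l)<8)&(a>50)&(a<190)&(z>-35)&(z<30)
    R=[]
    for lo in range(50,180,10):
        k=m&(a>=lo)&(a<lo+10)
        if k.sum()>2: R.append([lo+5,*np.percentile(z[k],[5,50,95])])
    R=np.array(R).round(1);print(n,R.tolist())
    r=R[(R[:,0]<145)&(R[:,0]>60)];print([np.degrees(np.arctan(np.polyfit(r[:,0],r[:,j],1)[0])).round(1) for j in(1,2,3)])
    if n=="scene": save("k3",cv2.resize(p[110:290,140:380],None,fx=3,fy=3))
E
```

```text
clock: 6.2
eef_pos: [540.7, 268.7, 162.4]
eef_rot: [3.142, 0.001, -2.813]
wrist_force: [0.5, 0.2, 1.9]
finger_gap: 20.2
finger_force: 40.0
clock: 6.87
eef_pos: [540.0, 268.5, 290.8]
eef_rot: [-3.141, -0.002, -2.814]
wrist_force: [0.8, -0.2, -1.6]
finger_gap: 19.3
finger_force: 60.0
scene [[75.0, -8.5, 1.0, 14.5], [85.0, -6.4, 7.8, 19.2], [95.0, -6.2, 7.2, 18.2], [105.0, -5.5, 5.6, 20.1], [115.0, -5.8, 8.3, 18.7], [125.0, -8.6, 6.0, 19.5], [135.0, -7.6, 6.6, 18.0], [145.0, -8.0, 5.7, 19.1], [155.0, -9.5, 2.7, 16.1], [165.0, -6.5, 2.4, 12.3], [175.0, -8.4, -2.6, 4.0]]
[np.float64(-0.3), np.float64(2.9), np.float64(2.4)]
top [[55.0, -1.0, 15.3, 19.2], [65.0, -7.8, 10.6, 19.1], [75.0, -10.5, 9.6, 17.7], [85.0, -8.5, 9.0, 17.8], [95.0, -5.8, 11.1, 19.8], [105.0, -9.7, 7.4, 18.7], [115.0, -6.1, 9.1, 19.6], [125.0, -6.3, 6.8, 19.4], [135.0, -9.1, 8.4, 18.7], [145.0, -9.7, 6.1, 17.8], [155.0, -9.5, 4.0, 13.4], [165.0, -8.2, 2.0, 8.9], [175.0, -10.9, -1.3, 4.5]]
[np.float64(1.0), np.float64(-2.2), np.float64(0.7)]
```

View pics/k3.png

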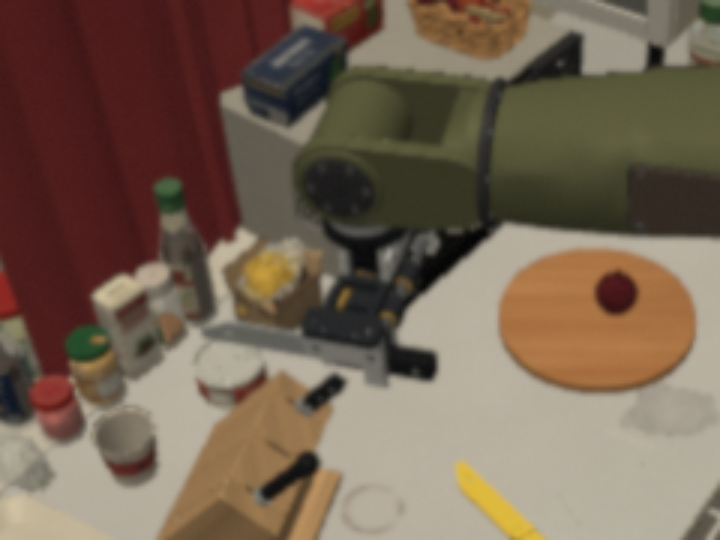

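The knife is now level (about 0.5°), edge down, and clear of the block; the other two tools are still in place. I'll carry it to the onion, pulling back first to keep clear of the microwave.

```bash
python3 -m handwheel '-.3 0 0 0 1;-.6 0 0 0 1;-.8 -.2 0 0 1;-.8 -.4 0 -.3 1;-.4 -.6 0 -.6 1;0 -.8 0 -.7 1;0 -.8 0 -.7 1;0 -.8 0 -.7 1;0 -.8 0 -.7 1;0 -.8 0 -.7 1;0 -.8 0 -.7 1;0 -.8 0 -.7 1' 60; python3 -m handwheel '0 -.8 0 -.7 1;0 -.8 0 -.7 1;0 -.8 0 -.7 1;0 -.7 0 -.5 1;0 -.4 0 0 1;0 0 0 0 1;0 0 0 0 1;0 0 0 0 1' 60
cat > m.py <<'E'
from h import *
T=np.array(read_state()["eef_pos"]);print(T.round(1),read_state()["eef_rot"])
for n in("top","scene"):
    p,a,l,z=knife(n)
    m=(abs(l)<8)&(a>-120)&(a<200)&(z>-30)&(z<30)
    A=a[m&(a>50)]
    R=np.array([[lo+5,*np.percentile(z[m&(a>=lo)&(a<lo+10)],[5,50,95])] for lo in range(60,150,10) if (m&(a>=lo)&(a<lo+10)).sum()>2]).round(1)
    print(n,"tip",np.sort(a[m])[-8:].round(),"rear",np.sort(a[m])[:5].round(),R.tolist())
    if len(R)>3: print([np.degrees(np.arctan(np.polyfit(R[:,0],R[:,j],1)[0])).round(1) for j in(1,2,3)],np.median(l[m&(a>50)]))
    save("m_%s_%d"%(n,read_state()["clock"]*10),p)
E
python3 m.py
```

```text
clock: 7.97
eef_pos: [423.8, -4.8, 291.4]
eef_rot: [-3.142, -0.001, 2.961]
wrist_force: [0.3, -0.0, -1.7]
finger_gap: 19.8
finger_force: 60.0
clock: 8.63
eef_pos: [424.3, -142.7, 291.6]
eef_rot: [3.141, -0.001, 2.737]
wrist_force: [0.6, -0.2, -1.0]
finger_gap: 19.8
finger_force: 60.0
[ 424.3 -142.7  291.6] [ 3.14144367e+00 -1.00157845e-03  2.73713279e+00]
top tip [171. 172. 174. 174. 176. 177. 179. 179.] rear [32. 33. 34. 34. 34.] [[65.0, -4.8, 14.7, 19.1], [75.0, -6.2, 15.7, 19.4], [85.0, -9.3, 14.8, 20.5], [95.0, -2.8, 14.6, 18.5], [105.0, -5.5, 14.0, 19.5], [115.0, -4.5, 14.5, 20.2], [125.0, -4.3, 14.9, 19.1], [135.0, -8.9, 14.4, 21.7], [145.0, -5.5, 11.2, 19.5]]
[np.float64(-0.2), np.float64(-1.7), np.float64(0.7)] -0.5863438673709019
scene tip [169. 171. 173. 175. 176. 177. 180. 185.] rear [-56. -56. -55. -55. -54.] [[135.0, -8.6, -2.6, 6.8], [145.0, -6.8, 10.6, 16.1]]
```

```bash
python3 -m handwheel '.11 .12 -.3 0 1;0 0 -.6 0 1;0 0 -.6 0 1;0 0 -.6 0 1;0 0 -.6 0 1;0 0 -.4 0 1;0 0 -.3 0 1;0 0 0 0 1;0 0 0 0 1;0 0 0 0 1;0 0 0 0 1' 60; python3 m.py; ls pics | tail -4
```

```text
clock: 9.65
eef_pos: [429.3, -138.5, 157.1]
eef_rot: [3.142, 0.002, 2.737]
wrist_force: [-0.0, -0.3, -1.2]
finger_gap: 19.4
finger_force: 60.0
[ 429.3 -138.5  157.1] [3.14156317e+00 1.61933027e-03 2.73714942e+00]
top tip [166. 168. 169. 171. 172. 174. 178. 178.] rear [33. 34. 34. 35. 35.] [[65.0, -4.7, 19.3, 21.2], [75.0, -2.6, 12.8, 21.2], [85.0, -1.5, 16.2, 21.2], [95.0, -0.7, 14.8, 19.8], [105.0, -3.7, 15.8, 18.4], [115.0, -5.2, 11.1, 18.8], [125.0, -4.3, 15.4, 18.7], [135.0, -7.8, 14.0, 18.6], [145.0, -0.5, 17.1, 19.9]]
[np.float64(-0.8), np.float64(-1.0), np.float64(-1.8)] -0.881662795329508
scene tip [169. 174. 175. 176. 177. 179. 181. 182.] rear [-54. -54. -52. -52. -52.] [[145.0, -6.0, 9.5, 21.0]]
scene0.png
top0.png
w0.png
w1.png
```

```bash
ls pics
```

```text
crop.png
k2.png
k3.png
k_scene.png
k_top.png
m_scene_87.png
m_scene_97.png
m_top_86.png
m_top_97.png
scene0.png
top0.png
w0.png
w1.png
```

View pics/m_top_97.png

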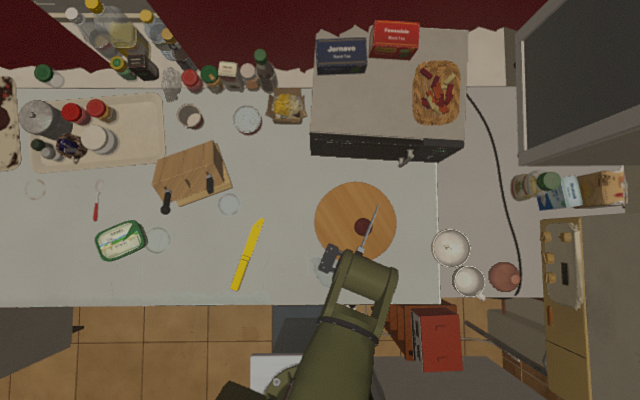

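The top view shows the blade passing over the onion (363,227), offset slightly by parallax. The fork and small knife are still in the block, and the board, onion and bowl have not moved.

```bash
python3 -c "from cell import *;print(sign_off())"
```

```text
the job is handed in; nothing more can be done
None
```

I took the large knife out of the block and handed the job in at about 9.8 s: it is held still in the gripper, level to within about 2°, edge down. By my measurements the middle of its blade is within about 1 mm of straight above the onion and about 181 mm above the worktop.

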